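# Find the seized clamp and send it to repair

### The arm

A 6-joint arm with a two-finger parallel gripper is mounted at the origin on a cart in front of the work surface, level with it; the furniture and walls round the work are solid. World frame = base frame: x ahead of the robot, y to its left, z up, the work surface at z = 0. Lengths are in m, angles in rad, forces in N, time in s.
With the tool pointing down it reaches from about 0.3 to 0.85 m from the base axis. Payload 5.4 kg.
Tool frame: the origin (TCP) lies midway between the tips of the shut fingers; the grasp point (between the pads) lies pinch_z behind it (pinch_z is the distance from the TCP to the grasp point, in m); z points along the fingers, y is the line along which they close (so a half turn about z gives the same grasp; the last joint's range is limited). The gripper opens to 85 mm and grips with 20 to 120 N. Pads are 22 mm wide; open, the fingers measure 114 mm over their backs; the gripper's body (76 mm by 85 mm) begins 54 mm behind the grasp point. The pads swing forward as they close: fully open they stand 13 mm farther back than shut.
Start: joints at [0.945, 0.158, 1.597, -0, 1.386, -0.21], TCP at [0.232, 0.526, 0.231] pointing down, gripper open.
Joint ranges: [-2.91, 2.91], [-0.94, 2.29], [0.18, 2.7], [-1.29, 4.43], [0.17, 2.64], [-3, 3]. Speed limits (rad/s): [2.57, 2.57, 3.14, 3.14, 3.14, 3.14].

### API

Orientations are given as a unit quaternion [w, x, y, z].
In Python, from plant import read_state, read_camera, job_done, pinch_z gives the robot as it stands. The module is installed in compiled form; this text tells all that it offers.
- The arm moves only by the tool send_rows, never from a script. Its argument "motion" is a list of rows, each a list of 3 entries, a list of its own where there are three numbers: the closure in counts, from 0 (fully open) to 255 (shut), then the shift along the world's x, y, z in m, then the turn, a rotation vector about the world's x, y, z in rad. A call has 1 to 5 rows; each row shifts and turns the commanded pose from where the row before left it; what a row does not reach is not made up. A row lasts 1/10 s, in which the tool goes at most 50 mm and 8.59 degrees, less where a joint would pass 70% of its speed; a pose out of reach is approached as far as the arm can. A call with a gripper value outside its range is refused whole. The fingers move at their own pace and stop on an object; "force" is the grip in N (left out, the last holds). Time passes only in rows, so rows that do not move let the fingers close. It gives the time, the measured TCP pose, the force, the opening and the grip force at its end, in the units of the state.
- read_state(): the state, without advancing time (a new reading comes with each control period).
- read_camera(name): name is "scene" or "top"; returns a dict with "img" (480x640x3 uint8, red, green, blue), "fx", "fy", "cx", "cy" (pixels), "rvec" (rotation vector, rad) and "tvec" (3), from world to camera coordinates, as OpenCV has them. Camera axes: x right, y down, z forward; pixel columns grow to the right and rows downward; lengths in m; the calibration is good to about 2 mm. A picture is of the moment at which its call begins. There is no depth.
- job_done(): hands the job in; it is judged then, once.
The state is a dict: "t": time; "q": joint angles; "joint_vel": joint speeds; "tau": joint torques, N m; "position": TCP position; "tcp_rot": TCP orientation; "force": force on the tool from outside, world axes, zero at the start; "moment": the same for the moment, N m; "gripper_width": opening from 0.0 (shut) to 1.0 (fully open); "grip_force": force on a finger pad.
Only numpy, scipy, OpenCV 4.12 (cv2) and the standard library are available. Lean on these libraries where they do the work, as an engineer would, in place of code of your own. Each camera call takes 0.05 s, during which the arm holds its last target. There are 200 camera calls.

### The job

One of the two small hold-down clamps on the worktop has a seized hinge. Try both by pressing each raised arm down as far as it will go (stop when it resists), and leave the arms as pressed. Stand the seized clamp upright in the aluminium repair tray, and leave the free one standing where it is, in stock.

Things in the scene. Friction and masses are not known exactly. Their poses are not given: they have to be found in the camera images.
- clamp_a: loose steel hold-down clamp, 0.36 kg; both look alike. Origin: centre of the underside of its foot (80 x 40 x 10 mm, long along x; z up). At its x -40 to -16 mm end a hinge tower, 28 mm wide in y, flat sides, top 52 mm up: carry it by these y sides, 25 to 50 mm up. Its arm pivots at x -28, 34 mm up, and leans over the foot to +x, end 80 mm high. Press it straight down at x +10, y 0, fingers closed
- clamp_b: loose steel hold-down clamp, 0.36 kg; both look alike. Origin: centre of the underside of its foot (80 x 40 x 10 mm, long along x; z up). At its x -40 to -16 mm end a hinge tower, 28 mm wide in y, flat sides, top 52 mm up: carry it by these y sides, 25 to 50 mm up. Its arm pivots at x -28, 34 mm up, and leans over the foot to +x, end 80 mm high. Press it straight down at x +10, y 0, fingers closed
- swing_a (a joint): arm hinge of clamp_a, rad pressed down: near 0 at start (36 degrees up, top 70 mm up at clamp x +10), 0.63 level (top 39 mm up). Arm 68 mm long, 12 to 20 wide. Free, it goes to level under 2 N. Seized, it looks the same but gives only about 0.13 (end sinks 7 mm), then stops hard: press with 5 to 10 N. Both stay where left
- swing_b (a joint): arm hinge of clamp_b, rad pressed down: near 0 at start (36 degrees up, top 70 mm up at clamp x +10), 0.63 level (top 39 mm up). Arm 68 mm long, 12 to 20 wide. Free, it goes to level under 2 N. Seized, it looks the same but gives only about 0.13 (end sinks 7 mm), then stops hard: press with 5 to 10 N. Both stay where left
- repair_tray: open square aluminium tray, empty, fixed to the worktop, 140 x 140 mm outside, walls 4 mm thick and 20 mm high, floor top 4 mm above its origin (centre of the underside). A clamp fits in at any yaw when set down near the middle.

How it is judged:
At the end, for the whole second after the job is handed in: The free clamp's arm is pressed down (over 0.5 rad) and it stands upright within 30 mm of where it was; the seized clamp's arm has been pressed to its stop (over 0.09 rad) and that clamp stands upright (within 7 degrees) on the floor of the repair tray, inside its walls; both at rest (value of joint swing_b above 0.5 rad and value of joint swing_a above 0.09 rad and x of clamp_a in the frame of repair_tray between -0.066 and 0.066 m and y of clamp_a in the frame of repair_tray between -0.066 and 0.066 m and z of clamp_a in the frame of repair_tray below 0.009 m and angle between each of clamp_a, clamp_b's own z axis and vertical below 0.12 rad and distance of clamp_b from where it was at the start of the episode below 0.03 m and linear speed of each of clamp_a, clamp_b below 0.02 m/s); the robot touches nothing.
It also fails if it takes over 59 s, if anything falls off the work surface, if the arm or the gripper's body presses on something with over 40 N, if the wrist force passes 120 N, or if a joint passes its speed limit or range.

## Working session

There is one attempt and no reset: what is moved stays moved. The work goes in short steps, Python scripts to look and compute and a tool call to move; the robot and the scene stay as the last step left them, time stands still between calls to the robot, and variables do not carry over. Pictures are saved under pics/ and viewed, at most 10 in all, crops included, and the job is handed in when it is done.

Besides the shell and the picture viewer there is one more tool, called after "Request:" by a JSON object that holds its "api" and its "payload". send_rows: Moves the arm, as the interface text tells. Its arguments: {"type":"object","properties":{"motion":{"type":"array"},"force":{"type":"number"}},"required":["motion"]}

```bash
mkdir -p pics
python3 - <<'E'
from plant import *
import cv2
print(pinch_z, read_state())
for n in("scene","top"):
    c=read_camera(n); cv2.imwrite(f"pics/{n}0.png",c["img"][:,:,::-1]); print(n,[c[k] for k in("fx","fy","cx","cy","rvec","tvec")])
E
```

```text
0.0187 {'t': 0.0, 'q': array([ 9.44897480e-01,  1.59034470e-01,  1.59824687e+00, -8.42712748e-06,
        1.38616547e+00, -2.10095093e-01]), 'joint_vel': array([-0.00014462, -0.00082941, -0.00224727, -0.00099635,  0.00080148,
        0.00064973]), 'tau': array([ 2.59339195e-04, -3.96007919e+01, -3.31424689e+01, -2.34800054e-04,
        8.67248891e-03, -1.35513608e-05]), 'position': array([0.23191989, 0.52550402, 0.23031774]), 'tcp_rot': array([-3.72546269e-04,  2.06406564e-01,  9.78465876e-01, -8.48944692e-04]), 'force': array([-0.16798998,  0.0770274 ,  0.14354796]), 'moment': array([-0.0058703 ,  0.00588255,  0.03162577]), 'grip_force': 0.0, 'gripper_width': 1.0009769189427962}
scene [479.99700384949796, 479.99700384949796, 315.4596948150948, 243.55716508446235, array([ 1.99502538, -0.73833418,  0.45805315]), array([-0.54159952,  0.11224682,  0.72928376])]
top [618.7431191510514, 618.7431191510514, 319.3710630495615, 248.88818496588254, array([ 2.20044639, -2.16552421,  0.05345748]), array([-0.23303254,  0.50839677,  0.9668916 ])]
```

View pics/scene0.png

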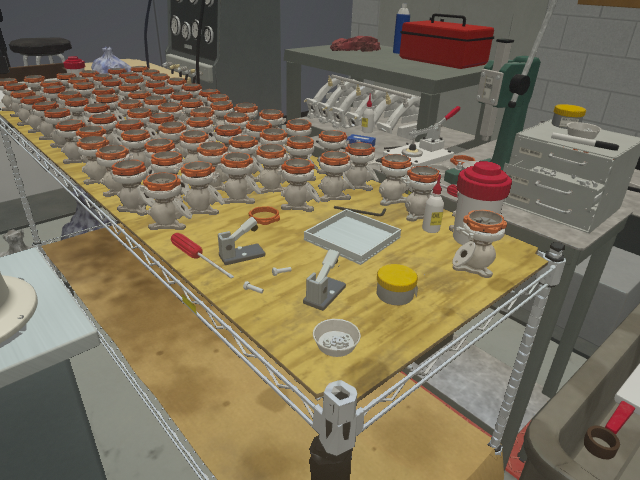

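View pics/top0.png

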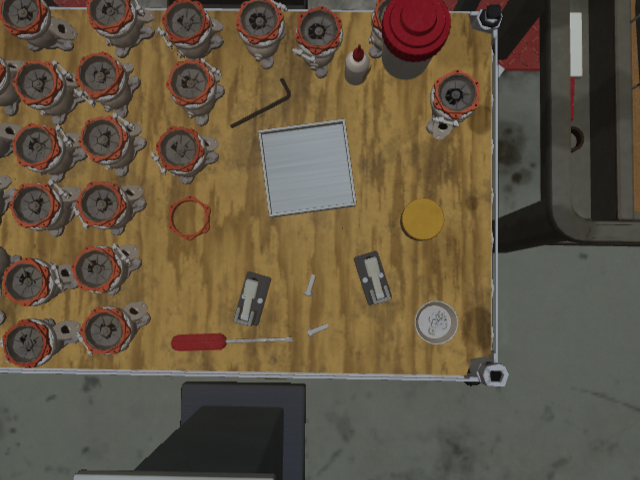

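The scene view shows clamps at about (240,243) and (325,282) and the tray at (352,235). In the top view the clamps are at about (252,298) and (373,277) and the tray at (307,168). I'll enlarge these for exact points.

```bash
cat > h.py <<'E'
import numpy as np,cv2
from plant import *
C={'scene':([479.997,479.997,315.4597,243.5572],[1.99502538,-.73833418,.45805315],[-.54159952,.11224682,.72928376]),
'top':([618.7431,618.7431,319.37106,248.88818],[2.20044639,-2.16552421,.05345748],[-.23303254,.50839677,.9668916])}
def M(n):
    k,r,t=C[n]; return np.array([[k[0],0,k[2]],[0,k[1],k[3]],[0,0,1.]]),np.array(r),np.array(t)
def ray(n,p):
    K,r,t=M(n); R=cv2.Rodrigues(r)[0]; d=R.T@np.linalg.inv(K)@[p[0],p[1],1]; return -R.T@t,d
def atz(n,p,z):
    o,d=ray(n,p); return o+d*(z-o[2])/d[2]
def proj(n,X):
    K,r,t=M(n); return cv2.projectPoints(np.atleast_2d(np.array(X,float)),r,t,K,None)[0][:,0]
def tri(ps,pt):
    P=[K@np.c_[cv2.Rodrigues(r)[0],t] for K,r,t in(M('scene'),M('top'))]
    X=cv2.triangulatePoints(P[0],P[1],np.array(ps,float).T.reshape(2,-1),np.array(pt,float).T.reshape(2,-1)); return (X[:3]/X[3]).T
E
python3 - <<'E'
from h import *
for p in[(252,298),(373,277),(307,168)]: print(atz('top',p,.0))
print(ray('top',(0,0))[0],ray('scene',(0,0))[0])
s=cv2.imread('pics/scene0.png');t=cv2.imread('pics/top0.png')
def crop(i,x,y,w,h,f): return cv2.resize(i[y:y+h,x:x+w],None,fx=f,fy=f,interpolation=cv2.INTER_CUBIC)
cv2.imwrite('pics/c1.png',np.vstack([np.hstack([crop(s,212,210,60,60,5),crop(s,295,245,60,70,5)[:300]]),np.hstack([crop(t,225,265,60,60,5),crop(t,345,247,60,60,5)])]))
E
```

```text
[ 0.43237684 -0.11793034  0.        ]
[ 0.46915712 -0.31136619  0.        ]
[ 0.64417027 -0.20243128  0.        ]
[ 0.45083936 -0.23867909  0.9936936 ] [ 0.01715433 -0.78264183  0.47430125]
```

View pics/c1.png

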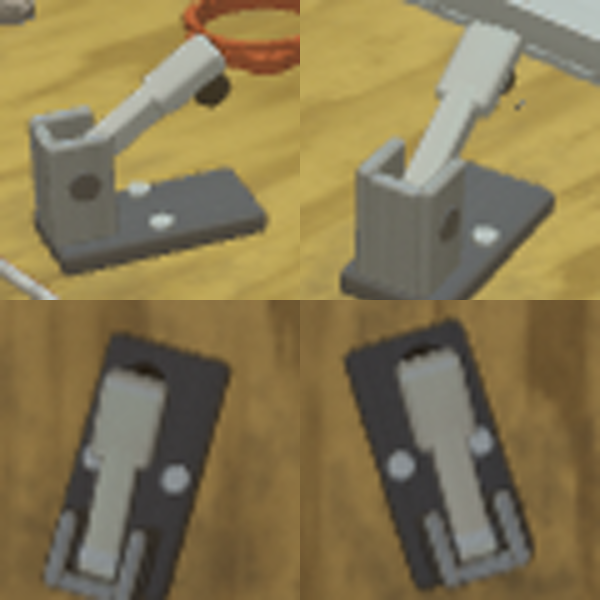

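The crops show both clamps with the tower at the end nearest the robot. Foot corners and tower-top corners are clear in both views, so I'll fit x, y, yaw and height with them.

Run:
```python
from h import *
from scipy.optimize import least_squares
F=lambda u,v,ox,oy:((u+.5)/5-.5+ox,(v+.5)/5-.5+oy)
ft=lambda x,y:(x*40,y*20,10)
tw=lambda x,y:(-28+x*12,y*14,52)
obs={'L':{'scene':[(F(*p,212,210),m) for p,m in[((232,172),ft(1,1)),((265,213),ft(1,-1)),((67,260),ft(-1,-1)),((32,120),tw(-1,1)),((48,152),tw(-1,-1)),((112,150),tw(1,-1)),((90,112),tw(1,1))]],
 'top':[(F(p[0],p[1]-300,225,265),m) for p,m in[((118,333),ft(1,1)),((230,365),ft(1,-1)),((67,513),tw(1,1)),((140,530),tw(1,-1)),((45,580),tw(-1,1))]]},
'R':{'scene':[(F(p[0]-300,p[1],295,245),m) for p,m in[((552,198),ft(1,-1)),((345,275),ft(-1,1)),((358,178),tw(-1,1)),((445,192),tw(-1,-1)),((465,165),tw(1,-1)),((400,142),tw(1,1))]],
 'top':[(F(p[0]-300,p[1]-300,345,247),m) for p,m in[((347,352),ft(1,1)),((458,320),ft(1,-1)),((420,588),ft(-1,1)),((428,515),tw(1,1)),((502,490),tw(1,-1)),((447,583),tw(-1,1)),((532,560),tw(-1,-1))]]}}
for n,o in obs.items():
    def X(p,m):
        m=np.array(m)/1e3;c,s=np.cos(p[3]),np.sin(p[3]);return np.c_[p[0]+c*m[:,0]-s*m[:,1],p[1]+s*m[:,0]+c*m[:,1],p[2]+m[:,2]]
    f=lambda p:np.concatenate([(proj(k,X(p,[m for _,m in v]))-[q for q,_ in v]).ravel() for k,v in o.items()])
    r=least_squares(f,[.45,-.2,0,0]);print(n,r.x.round(4),np.abs(r.fun).max().round(2),r.fun.std().round(2))
    ds={m:q for q,m in o['scene']};dt={m:q for q,m in o['top']}
    for m in ds:
        if m in dt: print(m,tri(ds[m],dt[m])[0].round(4))
    p=r.x; 
    print('press',X(p,[(10,0,0)])[0].round(4),'tower',X(p,[(-28,0,0)])[0].round(4))
c=[(260,131),(344,120),(355,206),(271,215)]
T=np.array([atz('top',q,.02) for q in c]);print(T.round(3),T.mean(0))
sc=[(353,210),(400,235),(354,262),(305,238)]
print(np.array([atz('scene',q,.02) for q in sc]).round(3), tri([(353,210),(400,235),(305,238)],[c[1],c[2],c[0]]))
```

```text
L [ 0.4323 -0.119  -0.0039 -0.2643] 2.07 0.87
(40, 20, 10) [ 0.4751 -0.1116  0.0059]
(40, -20, 10) [ 0.4652 -0.1476  0.0079]
(-40, 14, 52) [ 0.3986 -0.0967  0.049 ]
(-16, -14, 52) [ 0.4141 -0.1246  0.0432]
(-16, 14, 52) [ 0.4191 -0.1028  0.0479]
press [ 0.442  -0.1216 -0.0039] tower [ 0.4053 -0.1117 -0.0039]
R [ 0.4694 -0.3104 -0.0041  0.337 ] 2.08 1.02
(40, -20, 10) [ 0.5113 -0.3156  0.0048]
(-40, 20, 10) [ 0.4262 -0.3048  0.0063]
(-40, 14, 52) [ 0.4283 -0.3099  0.0461]
(-40, -14, 52) [ 0.4372 -0.3364  0.0509]
(-16, -14, 52) [ 0.4574 -0.3266  0.0473]
(-16, 14, 52) [ 0.4495 -0.3042  0.0479]
press [ 0.4788 -0.3071 -0.0041] tower [ 0.443  -0.3196 -0.0041]
[[ 0.699 -0.127  0.02 ]
 [ 0.719 -0.261  0.02 ]
 [ 0.581 -0.28   0.02 ]
 [ 0.564 -0.147  0.02 ]] [ 0.64059089 -0.20388612  0.02      ]
[[ 0.706 -0.141  0.02 ]
 [ 0.698 -0.279  0.02 ]
 [ 0.556 -0.291  0.02 ]
 [ 0.545 -0.17   0.02 ]] [[ 0.67926424 -0.23873635  0.075561  ]
 [ 0.59374786 -0.30007981  0.06515411]
 [ 0.68925391 -0.09662731 -0.05426017]]
```

Both fits agree with the text: foot and tower heights come out within about 4 mm, and the residuals are about 1 px. L is at (0.432,-0.119) with yaw -0.264. R is at (0.469,-0.310) with yaw +0.337. Now I'll move over clamp L at a safe height with the fingers shut.

Request:
{"api": "send_rows", "payload": {"motion": [[255,[0.014,-0.0432,0],[0,0,0.05]],[255,[0.014,-0.0432,0],[0,0,0.05]],[255,[0.014,-0.0432,0],[0,0,0.05]],[255,[0.014,-0.0432,0],[0,0,0]],[255,[0.014,-0.0432,0],[0,0,0]]]}}

```text
t: 0.6
position: [0.3021, 0.3083, 0.2308]
tcp_rot: [-0.0, 0.132, 0.991, -0.0]
force: [1.3, 0.8, 0.6]
gripper_width: 0.143
grip_force: 0.0
```

Request:
{"api": "send_rows", "payload": {"motion": [[255,[0.014,-0.0432,0],[0,0,0]],[255,[0.014,-0.0432,0],[0,0,0]],[255,[0.014,-0.0432,0],[0,0,0]],[255,[0.014,-0.0432,0],[0,0,0]],[255,[0.014,-0.0432,0],[0,0,0]]]}}

```text
t: 1.1
position: [0.3722, 0.0923, 0.2311]
tcp_rot: [0.0, 0.132, 0.991, 0.0]
force: [0.9, 0.0, -0.1]
gripper_width: 0.002
grip_force: 0.0
```

Request:
{"api": "send_rows", "payload": {"motion": [[255,[0.014,-0.0432,0],[0,0,0]],[255,[0.014,-0.0432,0],[0,0,0]],[255,[0.014,-0.0432,0],[0,0,0]],[255,[0.014,-0.0432,0],[0,0,0]],[255,[0.014,-0.0432,0],[0,0,0]]]}}

```text
t: 1.6
position: [0.4422, -0.1239, 0.231]
tcp_rot: [-0.0, 0.133, 0.991, 0.0]
force: [1.3, 0.5, 0.7]
gripper_width: -0.0
grip_force: 0.0
```

Request:
{"api": "send_rows", "payload": {"motion": [[255,[0,0.002,-0.045],[0,0,0]],[255,[0,0,-0.045],[0,0,0]],[255,[0,0,-0.035],[0,0,0]],[255,[0,0,-0.015],[0,0,0]],[255,[0,0,0],[0,0,0]]]}}

```text
t: 2.1
position: [0.4398, -0.1186, 0.0883]
tcp_rot: [-0.003, 0.133, 0.991, 0.001]
force: [0.3, -0.7, 0.4]
gripper_width: -0.003
grip_force: 0.0
```

Run:
```python
from h import *
s=read_camera('scene')['img'];t=read_camera('top')['img']
def crop(i,x,y,w,h,f): return cv2.resize(i[y:y+h,x:x+w],None,fx=f,fy=f,interpolation=cv2.INTER_CUBIC)
cv2.imwrite('pics/c2.png',np.hstack([crop(s,200,180,100,100,4),crop(t,205,245,100,100,4)])[:,:,::-1])
```

```text
(no output)
```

View pics/c2.png

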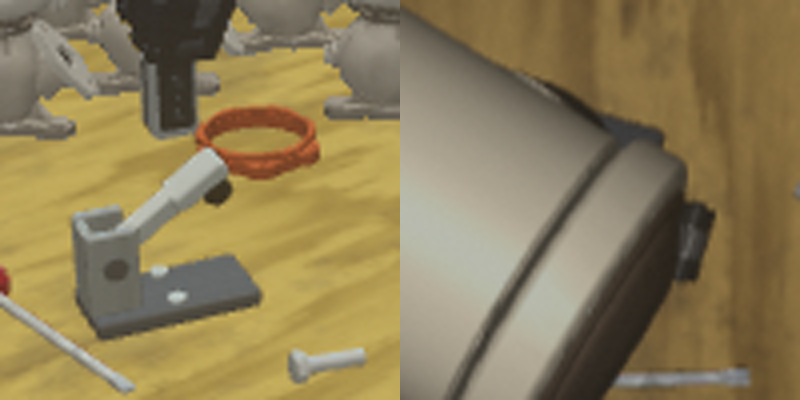

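The fingertip is at scene pixel of about (243,212), above the arm of clamp L. I'll compare that with the projection.

Run:
```python
from h import *
p=read_state()['position'];print(p,proj('scene',p),proj('scene',[.442,-.1216,.07]),proj('scene',[.442,-.1216,.08]),proj('scene',[.4323+.026,-.119-.007,.08]))
```

```text
[ 0.44240971 -0.12006129  0.09166257] [[244.17023284 210.29826575]] [[245.0606184 221.3726266]] [[244.78707832 216.45840588]] [[253.62472928 214.78584853]]
```

The tip is where it should be. Press down in small steps.

Request:
{"api": "send_rows", "payload": {"motion": [[255,[0,-0.001,-0.006],[0,0,0]],[255,[0,0,-0.004],[0,0,0]],[255,[0,0,-0.003],[0,0,0]],[255,[0,0,-0.003],[0,0,0]],[255,[0,0,0],[0,0,0]]]}}

```text
t: 2.7
position: [0.442, -0.1208, 0.0749]
tcp_rot: [-0.0, 0.132, 0.991, 0.0]
force: [0.3, 0.5, 0.4]
gripper_width: -0.006
grip_force: 0.0
```

Request:
{"api": "send_rows", "payload": {"motion": [[255,[0,0,-0.002],[0,0,0]],[255,[0,0,-0.002],[0,0,0]],[255,[0,0,0],[0,0,0]]]}}

```text
t: 3.0
position: [0.4421, -0.1209, 0.071]
tcp_rot: [-0.0, 0.133, 0.991, 0.0]
force: [0.1, 0.5, -0.2]
gripper_width: 0.004
grip_force: 0.0
```

Request:
{"api": "send_rows", "payload": {"motion": [[255,[0,0,-0.002],[0,0,0]],[255,[0,0,-0.002],[0,0,0]],[255,[0,0,0],[0,0,0]]]}}

```text
t: 3.3
position: [0.4421, -0.121, 0.0671]
tcp_rot: [-0.0, 0.133, 0.991, 0.0]
force: [-0.8, -0.4, 0.4]
gripper_width: 0.0
grip_force: 0.0
```

Request:
{"api": "send_rows", "payload": {"motion": [[255,[0,0,-0.002],[0,0,0]],[255,[0,0,0],[0,0,0]]]}}

```text
t: 3.5
position: [0.4421, -0.121, 0.0651]
tcp_rot: [-0.0, 0.133, 0.991, 0.0]
force: [0.1, -0.2, 0.3]
gripper_width: 0.001
grip_force: 0.0
```

Request:
{"api": "send_rows", "payload": {"motion": [[255,[0,0,-0.002],[0,0,0]],[255,[0,0,0],[0,0,0]]]}}

```text
t: 3.7
position: [0.4426, -0.1212, 0.0642]
tcp_rot: [0.0, 0.132, 0.991, -0.0]
force: [-3.1, 2.0, 8.8]
gripper_width: -0.002
grip_force: 4.6
```

It stops hard at z = 0.064 with about 9 N, which suggests seized. I'll hold briefly, then lift and look.

Request:
{"api": "send_rows", "payload": {"motion": [[255,[0,0,-0.0004],[0,0,0]],[255,[0,0,0],[0,0,0]],[255,[0,0,0],[0,0,0]]]}}

```text
t: 4.0
position: [0.4427, -0.1212, 0.0641]
tcp_rot: [0.0, 0.132, 0.991, -0.0]
force: [-3.3, 2.2, 11.2]
gripper_width: -0.002
grip_force: 5.8
```

Request:
{"api": "send_rows", "payload": {"motion": [[255,[0,0,0.02],[0,0,0]],[255,[0,0,0.04],[0,0,0]],[255,[0.006,-0.045,0.01],[0,0,0.1]],[255,[0.006,-0.045,0],[0,0,0.1]],[255,[0.006,-0.045,0],[0,0,0.1]]]}}

```text
t: 4.5
position: [0.4607, -0.2577, 0.1336]
tcp_rot: [0.001, -0.02, 1.0, -0.001]
force: [0.9, 1.0, -0.0]
gripper_width: -0.005
grip_force: 0.0
```

Request:
{"api": "send_rows", "payload": {"motion": [[255,[0.01,-0.04,0],[0,0,0.1]],[255,[0.008,-0.011,0],[0,0,0.1]],[255,[0,0,-0.04],[0,0,0.1]],[255,[0,0,0],[0,0,0]]]}}

```text
t: 4.9
position: [0.4752, -0.3046, 0.0877]
tcp_rot: [-0.003, -0.166, 0.986, 0.004]
force: [-1.5, 0.8, -1.3]
gripper_width: 0.0
grip_force: 0.0
```

Run:
```python
from h import *
print(read_state()['position'],read_state()['tcp_rot'])
s=read_camera('scene')['img'];t=read_camera('top')['img']
def crop(i,x,y,w,h,f): return cv2.resize(i[y:y+h,x:x+w],None,fx=f,fy=f,interpolation=cv2.INTER_CUBIC)
cv2.imwrite('pics/c3.png',np.vstack([np.hstack([crop(s,212,210,60,60,5),crop(s,290,205,120,60,4)[:,:,:].repeat(1,0)[:240].copy() if 0 else crop(s,295,225,80,60,5)]),np.hstack([crop(t,225,265,60,60,5),crop(t,340,247,80,60,5)])])[:,:,::-1])
```

```text
[ 0.47521577 -0.30462691  0.08772219] [-0.00302774 -0.16616709  0.98608396  0.00421449]
```

View pics/c3.png

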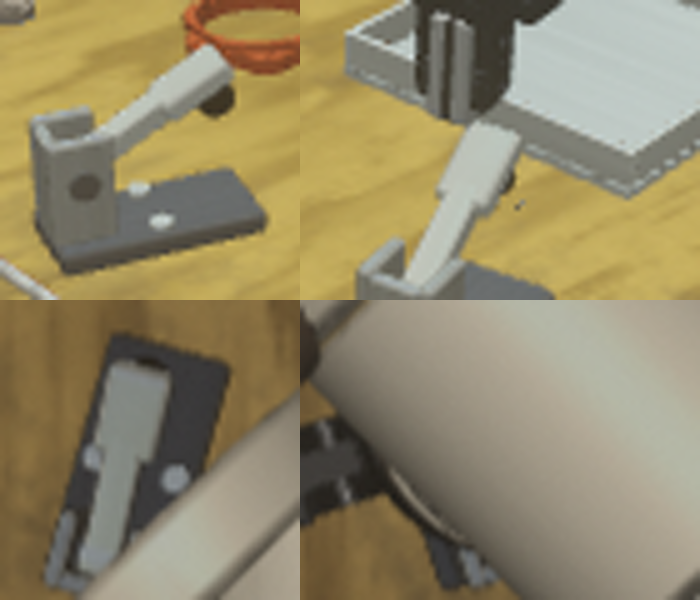

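The arm of L sank a little and then stopped. I'll measure its rotation from the before and after pictures, against the predicted displacement.

Run:
```python
from h import *
a=cv2.imread('pics/scene0.png');b=read_camera('scene')['img'][:,:,::-1]
p=[.4323,-.119,0,-.2643]
def X(x,z):c,s=np.cos(p[3]),np.sin(p[3]);return [p[0]+c*x/1e3,p[1]+s*x/1e3,z/1e3]
P0=np.array([40.,-58]) # placeholder
def end(r,th):
    # arm centre-line point at radius r
    return X(-28+r*np.cos(th),34+r*np.sin(th))
q0=proj('scene',end(60,.63))[0]
for d in(.06,.09,.11,.13,.15):print(d,(proj('scene',end(60,.63-d))[0]-q0).round(2))
x,y=int(q0[0]),int(q0[1]);print(q0)
for w in(6,8):
    T=a[y-w:y+w,x-w:x+w]; S=b[y-w-8:y+w+8,x-w-8:x+w+8]
    up=lambda i:cv2.resize(i,None,fx=8,fy=8,interpolation=cv2.INTER_CUBIC)
    m=cv2.matchTemplate(up(S),up(T),cv2.TM_CCOEFF_NORMED);_,v,_,l=cv2.minMaxLoc(m);print(w,v,np.array(l)/8-8)
```

```text
0.06 [1.12 1.24]
0.09 [1.65 1.88]
0.11 [1.99 2.32]
0.13 [2.31 2.77]
0.15 [2.63 3.22]
[250.5298462  220.64243233]
6 0.9401768445968628 [1.5 2. ]
8 0.9012420773506165 [1.25  1.875]
```

The template match gives roughly 0.09 to 0.1. The hard stop is clear from the force: 0.1 mm of travel between 8.8 and 11.2 N. Now for clamp R.

Request:
{"api": "send_rows", "payload": {"motion": [[255,[0,-0.001,-0.01],[0,0,0]],[255,[0,0,-0.006],[0,0,0]],[255,[0,0,-0.004],[0,0,0]],[255,[0,0,-0.004],[0,0,0]],[255,[0,0,0],[0,0,0]]]}}

```text
t: 5.55
position: [0.478, -0.3077, 0.0684]
tcp_rot: [-0.0, -0.166, 0.986, 0.0]
force: [0.1, -0.3, -0.1]
gripper_width: 0.004
grip_force: 0.0
```

Request:
{"api": "send_rows", "payload": {"motion": [[255,[0,0,-0.003],[0,0,0]],[255,[0,0,-0.002],[0,0,0]],[255,[0,0,0],[0,0,0]]]}}

```text
t: 5.85
position: [0.4782, -0.308, 0.0637]
tcp_rot: [-0.0, -0.166, 0.986, 0.0]
force: [-0.7, -0.1, -0.4]
gripper_width: 0.0
grip_force: 0.0
```

Request:
{"api": "send_rows", "payload": {"motion": [[255,[0,0,-0.002],[0,0,0]],[255,[0,0,0],[0,0,0]]]}}

```text
t: 6.05
position: [0.4782, -0.308, 0.0617]
tcp_rot: [-0.0, -0.166, 0.986, 0.0]
force: [0.7, 0.2, -0.1]
gripper_width: -0.0
grip_force: 0.1
```

Request:
{"api": "send_rows", "payload": {"motion": [[255,[0,0,-0.002],[0,0,0]],[255,[0,0,0],[0,0,0]]]}}

```text
t: 6.25
position: [0.4782, -0.308, 0.0597]
tcp_rot: [-0.0, -0.166, 0.986, 0.0]
force: [0.9, -0.6, 0.3]
gripper_width: -0.003
grip_force: 0.1
```

Request:
{"api": "send_rows", "payload": {"motion": [[255,[0,0,-0.003],[0,0,0]],[255,[0,0,-0.003],[0,0,0]],[255,[0,0,0],[0,0,0]]]}}

```text
t: 6.55
position: [0.4779, -0.3077, 0.0533]
tcp_rot: [-0.0, -0.166, 0.986, 0.0]
force: [-0.3, -0.4, 0.0]
gripper_width: -0.0
grip_force: 0.0
```

Request:
{"api": "send_rows", "payload": {"motion": [[255,[0,0,-0.003],[0,0,0]],[255,[0,0,-0.003],[0,0,0]],[255,[0,0,0],[0,0,0]]]}}

```text
t: 6.85
position: [0.478, -0.3077, 0.0473]
tcp_rot: [-0.0, -0.166, 0.986, 0.0]
force: [0.2, -0.7, -0.1]
gripper_width: 0.004
grip_force: 0.0
```

Request:
{"api": "send_rows", "payload": {"motion": [[255,[0,0,-0.003],[0,0,0]],[255,[0,0,-0.002],[0,0,0]],[255,[0,0,0],[0,0,0]]]}}

```text
t: 7.15
position: [0.4781, -0.3079, 0.0425]
tcp_rot: [-0.0, -0.166, 0.986, 0.0]
force: [-0.3, -0.4, -0.6]
gripper_width: -0.001
grip_force: 0.0
```

Request:
{"api": "send_rows", "payload": {"motion": [[255,[0,0,-0.002],[0,0,0]],[255,[0,0,0],[0,0,0]]]}}

```text
t: 7.35
position: [0.4781, -0.3079, 0.0407]
tcp_rot: [-0.0, -0.166, 0.986, 0.0]
force: [0.2, -0.4, -0.3]
gripper_width: 0.0
grip_force: 0.0
```

Request:
{"api": "send_rows", "payload": {"motion": [[255,[0,0,-0.001],[0,0,0]],[255,[0,0,0],[0,0,0]]]}}

```text
t: 7.55
position: [0.4782, -0.308, 0.0398]
tcp_rot: [-0.0, -0.166, 0.986, 0.0]
force: [0.3, -0.5, 0.8]
gripper_width: 0.002
grip_force: 0.0
```

Request:
{"api": "send_rows", "payload": {"motion": [[255,[0,0,-0.001],[0,0,0]],[255,[0,0,0],[0,0,0]]]}}

```text
t: 7.75
position: [0.4783, -0.308, 0.039]
tcp_rot: [-0.0, -0.166, 0.986, -0.0]
force: [0.9, 0.6, 1.4]
gripper_width: -0.001
grip_force: 0.8
```

Request:
{"api": "send_rows", "payload": {"motion": [[255,[0,0,-0.001],[0,0,0]],[255,[0,0,0],[0,0,0]]]}}

```text
t: 7.95
position: [0.4784, -0.3081, 0.0389]
tcp_rot: [-0.0, -0.166, 0.986, 0.0]
force: [-2.8, 1.5, 8.5]
gripper_width: 0.002
grip_force: 4.2
```

Request:
{"api": "send_rows", "payload": {"motion": [[255,[0,0,0.03],[0,0,0]],[255,[0,0,0.045],[0,0,0]],[150,[0,0.04,0.01],[0,0,-0.1]],[110,[-0.01,0.045,0],[0,0,-0.1]],[110,[-0.02,0.04,0],[0,0,-0.1]]]}}

```text
t: 8.45
position: [0.4487, -0.1819, 0.1236]
tcp_rot: [0.001, -0.015, 1.0, -0.0]
force: [0.9, -0.3, 0.3]
gripper_width: 0.51
grip_force: 0.0
```

R went freely to level (tip at 39 mm), then stopped hard. So R is free and L is seized. I'll check L's swing by a plane-warp fit, and check that R stayed in place.

Run:
```python
from h import *
c=read_camera('scene')['img'][:,:,::-1];np.save('s2.npy',c)
a=cv2.imread('pics/scene0.png').astype(np.float32);b=c.astype(np.float32)
px,py,yaw=.4323,-.119,-.2643
def W(r,h,th,d=0):
    x=-28+r*np.cos(th)-h*np.sin(th);z=34+r*np.sin(th)+h*np.cos(th)-4
    return [px+np.cos(yaw)*x/1e3,py+np.sin(yaw)*x/1e3,z/1e3]
pl=[(35,7),(70,7),(70,-10),(35,-6)]
src=proj('scene',[W(*p,.63) for p in pl]).astype(np.float32)
for d in np.arange(0,.2,.02):
    dst=proj('scene',[W(*p,.63-d) for p in pl]).astype(np.float32)
    w=cv2.warpPerspective(a,cv2.getPerspectiveTransform(src,dst),(640,480),flags=cv2.INTER_CUBIC)
    m=np.zeros((480,640),np.uint8);cv2.fillConvexPoly(m,dst.round().astype(int),1)
    print(round(d,2),np.abs(w-b)[m>0].mean().round(2))
# R foot/tower motion
T=a[278:305,303:330];S=b[270:313,295:338];r=cv2.matchTemplate(S,T,cv2.TM_CCOEFF_NORMED);print(cv2.minMaxLoc(r))
def crop(i,x,y,w,h,f): return cv2.resize(i[y:y+h,x:x+w],None,fx=f,fy=f,interpolation=cv2.INTER_CUBIC)
cv2.imwrite('pics/c4.png',crop(c,210,195,200,120,4))
```

```text
0.0 31.03
0.02 24.0
0.04 18.93
0.06 13.63
0.08 8.56
0.1 7.08
0.12 11.48
0.14 17.77
0.16 22.59
0.18 30.81
(-0.2655917704105377, 0.9748094081878662, (14, 16), (8, 8))
```

View pics/c4.png

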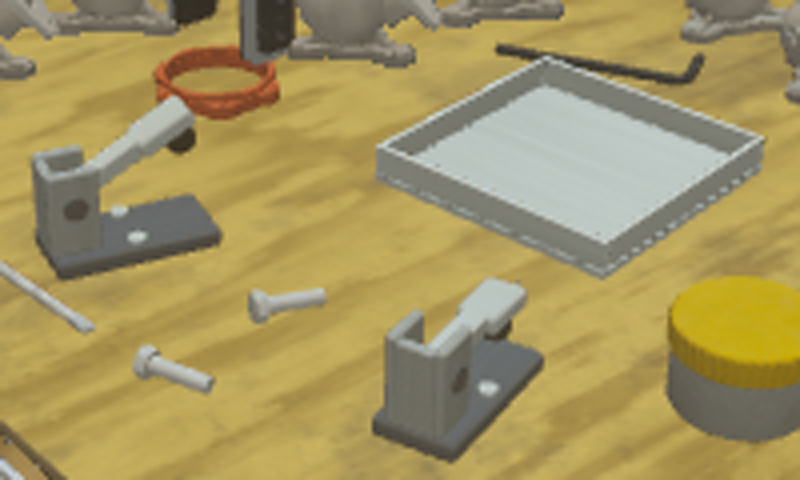

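L is down by about 0.095 rad beyond its start and at its stop; R is level and has not moved. The tray rim corners in the scene view are (360,256), (304,232), (346,209) and (401,230). I'll check the tray centre and approach L's tower at the same time.

Run:
```python
from h import *
f=lambda u,v:((u+.5)/4-.5+210,(v+.5)/4-.5+195)
sc=[f(546,57),f(763,140),f(602,245),f(378,148)];c=[(260,131),(344,120),(355,206),(271,215)]
A=np.array([atz('scene',q,.02) for q in sc]);print(A.round(3),A.mean(0),tri(sc,c).round(3))
```

```text
[[ 0.698 -0.128  0.02 ]
 [ 0.716 -0.264  0.02 ]
 [ 0.58  -0.284  0.02 ]
 [ 0.56  -0.149  0.02 ]] [ 0.63868753 -0.2062281   0.02      ] [[ 0.699 -0.127  0.019]
 [ 0.72  -0.261  0.018]
 [ 0.581 -0.281  0.018]
 [ 0.564 -0.147  0.018]]
```

Request:
{"api": "send_rows", "payload": {"motion": [[110,[-0.014,0.024,0],[0,0,-0.099]],[110,[-0.014,0.024,0],[0,0,-0.099]],[110,[-0.015,0.023,0],[0,0,-0.099]],[110,[0,0,-0.04],[0,0,0]],[110,[0,0,0],[0,0,0]]]}}

```text
t: 9.0
position: [0.4019, -0.1098, 0.0794]
tcp_rot: [-0.004, 0.13, 0.991, 0.002]
force: [0.1, 0.2, -1.0]
gripper_width: 0.573
grip_force: 0.0
```

The tray centre is (0.640,-0.205), and the rim triangulates to 18–19 mm, which fits. Descend around the tower.

Request:
{"api": "send_rows", "payload": {"motion": [[110,[0,0,-0.01],[0,0,0]],[110,[0,0,-0.01],[0,0,0]],[110,[0,0,0],[0,0,0]]]}}

```text
t: 9.3
position: [0.4049, -0.1121, 0.0621]
tcp_rot: [-0.001, 0.131, 0.991, 0.0]
force: [-1.1, -0.4, -0.8]
gripper_width: 0.569
grip_force: 0.0
```

Run:
```python
from h import *
c=read_camera('scene')['img'][:,:,::-1]
cv2.imwrite('pics/c5.png',cv2.resize(c[190:280,200:290],None,fx=6,fy=6,interpolation=cv2.INTER_CUBIC))
```

```text
(no output)
```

View pics/c5.png

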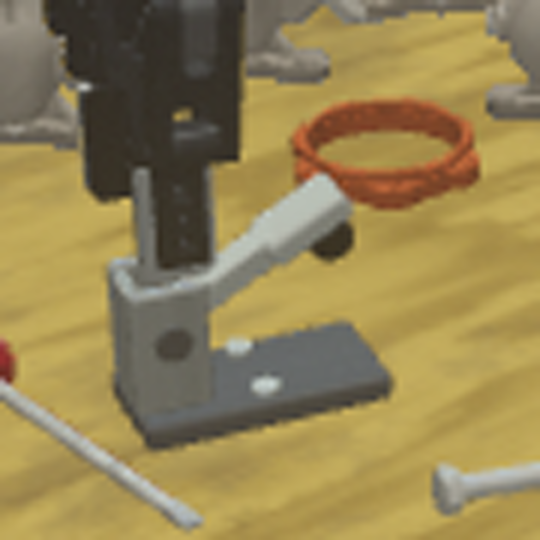

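Run:
```python
from h import *
p=np.array([.4053,-.1117,0]);y=np.array([.261,.965,0])
for s in(-1,1):
  for z in(.062,.068,.075):
    print(s,z,((proj('scene',p+s*.024*y+[0,0,z])[0]-[200,190])*6).round())
print(read_state()['position'])
```

```text
-1 0.062 [175. 271.]
-1 0.068 [174. 253.]
-1 0.075 [172. 232.]
1 0.062 [127. 201.]
1 0.068 [126. 184.]
1 0.075 [124. 163.]
[ 0.40520935 -0.11223936  0.06265542]
```

The fingers match their projection: near tip at (180,270), far tip at (105,195). They straddle the tower, so I'll go down, grip and lift.

Request:
{"api": "send_rows", "payload": {"motion": [[110,[0,0,-0.015],[0,0,0]],[110,[0,0,-0.015],[0,0,0]],[110,[0,0,-0.01],[0,0,0]],[110,[0,0,0],[0,0,0]]]}}

```text
t: 9.75
position: [0.4046, -0.1117, 0.0221]
tcp_rot: [-0.001, 0.131, 0.991, 0.0]
force: [-0.1, -0.3, 0.8]
gripper_width: 0.568
grip_force: 0.0
```

Request:
{"api": "send_rows", "payload": {"motion": [[200,[0,0,0],[0,0,0]],[200,[0,0,0],[0,0,0]],[200,[0,0,0],[0,0,0]],[200,[0,0,0],[0,0,0]],[200,[0,0,0],[0,0,0]]], "force": 50}}

```text
t: 10.25
position: [0.406, -0.1125, 0.0237]
tcp_rot: [0.001, 0.131, 0.991, -0.0]
force: [-0.8, 0.1, 6.0]
gripper_width: 0.321
grip_force: 50.7
```

Request:
{"api": "send_rows", "payload": {"motion": [[255,[0,0,0],[0,0,0]],[255,[0,0,0],[0,0,0]],[255,[0,0,0.005],[0,0,0]],[255,[0,0,0.01],[0,0,0]],[255,[0,0,0],[0,0,0]]]}}

```text
t: 10.75
position: [0.4058, -0.1123, 0.0389]
tcp_rot: [0.001, 0.131, 0.991, -0.0]
force: [0.7, -1.3, -4.1]
gripper_width: 0.317
grip_force: 49.7
```

Gripped at 27 mm width, and the force reads the clamp's weight. Lift, carry to the tray and turn to align with it.

Request:
{"api": "send_rows", "payload": {"motion": [[255,[0,0,0.02],[0,0,0]],[255,[0,0,0.03],[0,0,0]],[255,[0.016,-0.007,0.02],[0,0,0.08]],[255,[0.03,-0.014,0],[0,0,0.08]],[255,[0.03,-0.014,0],[0,0,0.08]]]}}

```text
t: 11.25
position: [0.4824, -0.1474, 0.1086]
tcp_rot: [0.001, 0.01, 1.0, -0.0]
force: [0.9, 0.6, -3.3]
gripper_width: 0.314
grip_force: 50.3
```

Request:
{"api": "send_rows", "payload": {"motion": [[255,[0.03,-0.014,0],[0,0,0.08]],[255,[0.03,-0.014,0],[0,0,0.08]],[255,[0.03,-0.014,0],[0,0,0]],[255,[0.025,-0.012,0],[0,0,0]],[255,[0.015,-0.008,0],[0,0,0]]]}}

```text
t: 11.75
position: [0.6125, -0.2097, 0.1072]
tcp_rot: [-0.0, -0.069, 0.998, 0.0]
force: [-0.3, -0.6, -3.8]
gripper_width: 0.32
grip_force: 50.2
```

Request:
{"api": "send_rows", "payload": {"motion": [[255,[0,0,0],[0,0,0]],[255,[0,0,0],[0,0,0]]]}}

```text
t: 11.95
position: [0.6104, -0.2085, 0.107]
tcp_rot: [-0.001, -0.069, 0.998, 0.001]
force: [0.3, -0.1, -3.3]
gripper_width: 0.321
grip_force: 50.2
```

Run:
```python
from h import *
print(read_state()['position'],read_state()['tcp_rot'])
c=read_camera('scene')['img'][:,:,::-1]
cv2.imwrite('pics/c6.png',cv2.resize(c[150:270,280:440],None,fx=4,fy=4,interpolation=cv2.INTER_CUBIC))
```

```text
[ 0.61043851 -0.20852926  0.10698837] [-9.40795642e-04 -6.85779454e-02  9.97645140e-01  5.96540332e-04]
```

View pics/c6.png

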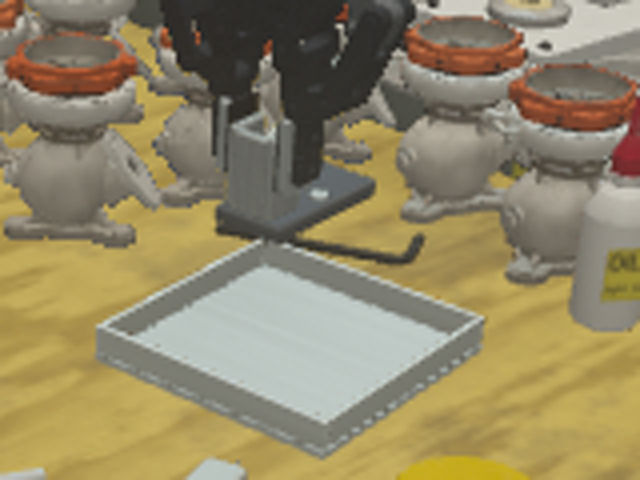

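The clamp hangs upright over the tray, with the foot's left corner at scene pixel of about (335,205). Lower it to just above the floor while checking that projection.

```bash
python3 -c "
from h import *
print(proj('scene',[.5957,-.190,.085]),proj('scene',[.5957,-.190,.093]))"
```

```text
[[332.69609621 203.95127144]] [[332.87251883 200.11226956]]
```

Request:
{"api": "send_rows", "payload": {"motion": [[255,[0.001,0,-0.02],[0,0,0]],[255,[0,0,-0.025],[0,0,0]],[255,[0,0,-0.015],[0,0,0]],[255,[0,0,0],[0,0,0]],[255,[0,0,0],[0,0,0]]]}}

```text
t: 12.5
position: [0.6121, -0.2088, 0.0482]
tcp_rot: [-0.0, -0.069, 0.998, 0.0]
force: [0.6, 0.7, -3.2]
gripper_width: 0.32
grip_force: 50.2
```

Observed and predicted agree within about 3 px. Continue down to the floor.

Request:
{"api": "send_rows", "payload": {"motion": [[255,[0,0,-0.008],[0,0,0]],[255,[0,0,-0.006],[0,0,0]],[255,[0,0,-0.003],[0,0,0]],[255,[0,0,0],[0,0,0]],[255,[0,0,0],[0,0,0]]]}}

```text
t: 13.0
position: [0.6123, -0.2091, 0.031]
tcp_rot: [0.0, -0.069, 0.998, -0.0]
force: [-0.3, -1.1, -3.4]
gripper_width: 0.318
grip_force: 50.3
```

Request:
{"api": "send_rows", "payload": {"motion": [[255,[0,0,-0.002],[0,0,0]],[255,[0,0,0],[0,0,0]]]}}

```text
t: 13.2
position: [0.6122, -0.209, 0.0288]
tcp_rot: [-0.0, -0.069, 0.998, 0.0]
force: [-0.2, -0.9, -4.5]
gripper_width: 0.318
grip_force: 50.3
```

Request:
{"api": "send_rows", "payload": {"motion": [[255,[0,0,-0.001],[0,0,0]],[255,[0,0,0],[0,0,0]]]}}

```text
t: 13.4
position: [0.6124, -0.2091, 0.028]
tcp_rot: [0.0, -0.069, 0.998, -0.0]
force: [0.4, 0.5, -3.0]
gripper_width: 0.32
grip_force: 50.3
```

Request:
{"api": "send_rows", "payload": {"motion": [[255,[0,0,-0.001],[0,0,0]],[255,[0,0,0],[0,0,0]]]}}

```text
t: 13.6
position: [0.6125, -0.2092, 0.0278]
tcp_rot: [0.0, -0.069, 0.998, -0.0]
force: [-2.9, 0.8, 3.2]
gripper_width: 0.315
grip_force: 51.1
```

Request:
{"api": "send_rows", "payload": {"motion": [[255,[0,0,-0.0005],[0,0,0]],[255,[0,0,0],[0,0,0]]]}}

```text
t: 13.8
position: [0.6125, -0.2092, 0.0277]
tcp_rot: [0.0, -0.069, 0.998, -0.0]
force: [-4.9, 1.1, 6.8]
gripper_width: 0.315
grip_force: 51.8
```

Seated, with the force reversed at the predicted height. Release and retreat straight up.

Request:
{"api": "send_rows", "payload": {"motion": [[150,[0,0,0.001],[0,0,0]],[110,[0,0,0],[0,0,0]],[100,[0,0,0],[0,0,0]],[100,[0,0,0],[0,0,0]]]}}

```text
t: 14.2
position: [0.6124, -0.2091, 0.0273]
tcp_rot: [0.0, -0.069, 0.998, -0.0]
force: [-0.3, 0.7, -0.2]
gripper_width: 0.605
grip_force: 0.0
```

Request:
{"api": "send_rows", "payload": {"motion": [[100,[0,0,0.01],[0,0,0]],[100,[0,0,0.03],[0,0,0]],[100,[0,0,0.04],[0,0,0]],[100,[0,0,0.045],[0,0,0]],[100,[0,0,0.045],[0,0,0]]]}}

```text
t: 14.7
position: [0.6121, -0.2089, 0.1997]
tcp_rot: [0.0, -0.069, 0.998, -0.0]
force: [0.6, 0.1, 0.3]
gripper_width: 0.609
grip_force: 0.0
```

Request:
{"api": "send_rows", "payload": {"motion": [[100,[-0.045,0.02,0],[0,0,0]],[100,[-0.045,0.02,0],[0,0,0]],[100,[-0.045,0.02,0],[0,0,0]],[100,[-0.045,0.02,0],[0,0,0]],[100,[0,0,0],[0,0,0]]]}}

```text
t: 15.2
position: [0.4261, -0.1251, 0.1951]
tcp_rot: [-0.003, -0.069, 0.998, 0.002]
force: [0.3, -0.3, 0.5]
gripper_width: 0.608
grip_force: 0.0
```

Run:
```python
from h import *
c=read_camera('scene')['img'][:,:,::-1];t=read_camera('top')['img'][:,:,::-1]
r=lambda i:cv2.resize(i,None,fx=3,fy=3,interpolation=cv2.INTER_CUBIC)
cv2.imwrite('pics/c7.png',np.hstack([r(c[185:315,290:420]),r(t[105:235,240:370])]))
```

```text
(no output)
```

View pics/c7.png

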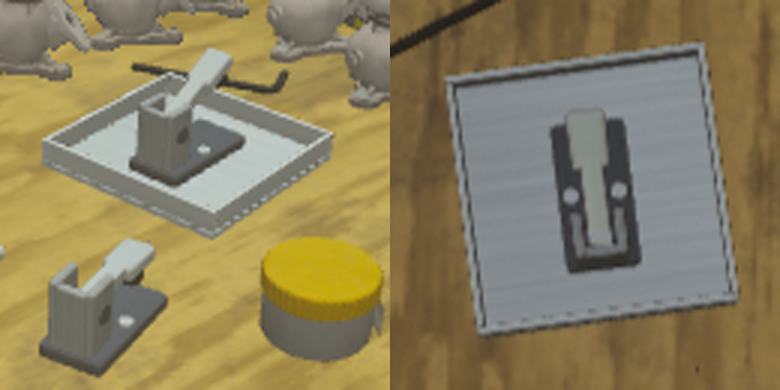

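The seized clamp stands upright in the middle of the tray: foot centre at about (595,195) in the right half, well inside the walls. The free clamp is still in its place with its arm level, and the gripper touches nothing.

```bash
python3 -c "
from plant import *
print(job_done())"
```

```text
the job is handed in; nothing more can be done
None
```

I pressed both arms, stood the seized clamp (left, as seen from the robot) upright near the middle of the repair tray, left the free clamp in place with its arm level, and handed the job in at about 15 s; no verdict came back, and the seized arm moved only about 0.095 rad in the images (limit 0.09) before its hard stop at 11 N.

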